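Slide a hub under the gauge head and take one gauging stroke

TASK

Push the carriage with its clamped steel hub along the rails until the spring detent snaps in and the carriage sits fully home against its stop under the gauge head. Then press the black lever handle all the way down so that the spindle comes onto the hub, and ease the lever back up to its rest slowly (take two seconds or more; never let it spring back by itself). Leave the carriage home, and leave the other things on the bench where they are.

Things in the scene. Friction and masses are not known exactly. Their poses are not given: they have to be found in the camera images.
- station: Gauging station bolted to the bench: teal base, x -70 to 105, y -190 to 290 mm, 20 high, with two steel rails along y and a teal C-frame at its -y end: column y -190 to -140, head x -35 to 35, y -190 to 30, z 200 to 260 (a small dial to z 320 at y -120). Origin on the bench, below the spindle. z up, x away from the robot at yaw 0, y along the rails.
- carriage (a joint): Travel of the carriage in m along the station's -y. Starts at 0 to 0.045; 0.130 is fully home on the stop. It is an aluminium plate 100 (x) x 155 (y) mm, top at z 55, bearing a steel hub (88 mm flange, top at z 120, its axis under the spindle at home) and an orange push plate at its +y end.
- push_face (a point): Centre of the outer (+y) face of the carriage's orange push plate, z 90 mm. The plate is 90 mm wide (x), 10 thick (y) and stands from z 55 to 115. The face is 100 mm from the hub's axis, so at station y 100 mm when home. Axes as the station's.
- detent (a point): Sprung detent roller, fixed beside the rails on their +x side, at station x 64, y 40, z 44 mm. A brass bump on the carriage's edge meets it about 21 mm before home; it takes about 10 N to push past, and over the last 10 mm the spring draws the carriage on to its stop.
- lever (a joint): Angle of the sprung lever in rad: 0 = at rest, 25 degrees above level; 0.96 = all the way down, 30 degrees below level. The spring needs about 6 N at the handle at the start, 10 N at the bottom, and always drives it back to 0.
- lever_grip (a point): Centre of the black cross handle at the lever's end: a level round bar, 24 mm in diameter and 56 mm long, along the station's y. It is 120 mm from the pivot, on the -x side of the head; 286 mm above the bench at rest, 175 mm when fully down. It turns with the lever.
- lever_pivot (a point): Hinge axis of the lever (parallel to the station's y axis), 235 mm above the bench, at station x -45 mm, y 0.
- spare_hub: Loose steel hub standing on the bench, flange 88 mm in diameter, 65 mm tall; origin under its centre. Not to be disturbed.
- ring_gauge: Loose dark steel ring, 76 mm outside, 48 mm inside, 25 mm high; origin under its centre. Not to be disturbed.
- grease_jar: Loose white jar with a blue cap, 56 mm in diameter, 75 mm tall; origin under its centre. Not to be disturbed.
- plug_gauge: Loose brass plug gauge, standing, 56 mm in diameter, 90 mm tall; origin under its centre. Not to be disturbed.
- screwdriver: Loose red screwdriver, 180 mm long, lying in front of the station; origin under its middle, x along it. Not to be disturbed.
- brush: Loose yellow brush, 180 mm long, lying behind the station; origin under its middle, x along it. Not to be disturbed.
- parts_tray: Loose blue open tray 90 x 120 x 30 mm beside the column; origin under its centre. Not to be disturbed.

How it is judged:
On the way, in this order (a step that is already met when the one before it is completed fails the run):
1. the carriage is fully home (within 3 mm of its stop), past the detent (value of joint carriage above 0.127 m and value of joint lever below 0.06 rad), for 0.3 s.
2. the lever is pressed all the way down (0.88 rad or more) with the carriage home (value of joint lever above 0.88 rad and value of joint carriage above 0.127 m), for 0.1 s.
3. the lever is back at its rest (below 0.06 rad) (all of step 1), for 0.2 s.
At the end, for the whole second after the job is handed in: The carriage is within 3 mm of its stop and still, the lever is at rest (below 0.06 rad), and each loose thing is within 20 mm of where it was (all of step 3 and velocity of joint carriage below 0.01 m/s and distance of each of spare_hub, ring_gauge, grease_jar, plug_gauge, screwdriver, brush, parts_tray from where it was at the start of the episode below 0.02 m); the robot touches nothing.
It fails at once if the lever springs back faster than 1.2 rad/s (velocity of joint lever below -1.2 rad/s).
It fails at once if the lever is pressed (beyond 0.25 rad) while the carriage is not home (value of joint lever above 0.25 rad and value of joint carriage below 0.12 m).
It fails at once if a loose thing is moved by more than 20 mm (distance of any of spare_hub, ring_gauge, grease_jar, plug_gauge, screwdriver, brush, parts_tray from where it was at the start of the episode above 0.02 m).
It also fails if it takes over 62 s, if anything falls off the work surface, if the arm or the gripper's body presses on something with over 40 N, if the wrist force passes 120 N, or if a joint passes its speed limit or range.

ROBOT

A 7-joint arm with a two-finger parallel gripper is mounted at the origin on the work surface. World frame = base frame: x ahead of the robot, y to its left, z up, the work surface at z = 0. Lengths are in m, angles in rad, forces in N, time in s.
With the tool pointing down it reaches from about 0.4 to 0.9 m from the base axis. Payload 5.5 kg.
Tool frame: the origin (TCP) lies where the fingers leave the gripper's body, on its centre line; the fingertips stand 66 mm ahead of it and the grasp point (between the pads) lies 47 mm ahead of it; z points along the fingers, y is the line along which they close (so a half turn about z gives the same grasp; the last joint's range is limited). The gripper opens to 92 mm and grips with 3 to 60 N. Pads are 19 mm wide; open, the fingers measure 130 mm over their backs; the gripper's body (75 mm by 190 mm) begins 47 mm behind the grasp point.
Start: joints at [0.263, 0.501, -0.427, 1.55, 0.221, 1.138, -0.21], TCP at [0.65, 0, 0.292] pointing down, gripper open.
Joint ranges: [-2.88, 2.88], [-0.31, 2.03], [-1.54, 1.56], [0.2, 2.42], [-1.41, 4.55], [0.19, 2.02], [-2.57, 2.57]. Speed limits (rad/s): [2.57, 2.57, 3.14, 3.14, 3.14, 3.14, 3.14].

INTERFACE

Orientations are given as a rotation vector (axis times angle).
In Python, from workcell import readout, optics, job gives the robot as it stands. The module is installed in compiled form; this text tells all that it offers.
- The arm moves only by the shell command python3 -m crank 'ROWS' [FORCE]. ROWS is JSON, a list that holds one entry, the list of rows, each a list of 7 numbers: the shift along the tool's x, y, z in m, then the turn, a rotation vector about the tool's x, y, z in rad, then the opening, from 0 (shut) to 1 (fully open). In form: [[[tx, ty, tz, ax, ay, az, jaw], ...]]. A call has 1 to 8 rows; each row is the pose to reach, as a shift and turn from the pose commanded when the call began, along the tool's axes at that moment; what a row does not reach only later rows make up. A row lasts 1/10 s, in which the tool goes at most 50 mm and 8.59 degrees, less where a joint would pass 70% of its speed; a pose out of reach is approached as far as the arm can. A call with a gripper value outside its range is refused whole. The fingers move at their own pace and stop on an object; FORCE is the grip in N (left out, the last holds). Time passes only in rows, so rows that repeat a pose let the fingers close. It gives the time, the measured TCP pose, the force, the opening and the grip force at its end, in the units of the state.
- readout.observe(): the state, without advancing time (a new reading comes with each control period).
- optics.grab_frame(name): name is "scene" or "side" or "wrist"; returns a dict with "frame" (420x560x3 uint8, red, green, blue), "depth" (420x560 float32, m along the optical axis (not along the pixel's ray), 0 where there is no reading), "intrinsics" (3x3 intrinsics, pixels), "k1" (the pictures are not rectified: a ray, as slopes to the right and down, at radius r is drawn at 1 + k1 r^2 times it, then the intrinsics apply), "world_from_camera" (4x4, takes a point from camera to world coordinates). Camera axes: x right, y down, z forward; pixel columns grow to the right and rows downward; lengths in m; the calibration is good to about 2 mm. A picture is of the moment at which its call begins.
- job.close_job(): hands the job in; it is judged then, once.
The state is a dict: "clock": time; "joints": joint angles; "dq": joint speeds; "joint_efforts": joint torques, N m; "eef_pos": TCP position; "eef_rot": TCP orientation; "force": force on the tool from outside, world axes, zero at the start; "moment": the same for the moment, N m; "gripper_width": opening from 0.0 (shut) to 1.0 (fully open); "finger_force": force on a finger pad.
Only numpy, scipy, OpenCV 4.12 (cv2) and the standard library are available. Lean on these libraries where they do the work, as an engineer would, in place of code of your own. Each camera call takes 0.05 s, during which the arm holds its last target. There are 200 camera calls.

## Working session

There is one attempt and no reset: what is moved stays moved. The work goes in short steps, Python scripts to look and compute and a shell command to move; the robot and the scene stay as the last step left them, time stands still between calls to the robot, and variables do not carry over. Pictures are saved under pics/ and viewed, at most 10 in all, crops included, and the job is handed in when it is done.

```bash
mkdir -p pics; cat > h.py <<'E'
import numpy as np, cv2
from workcell import readout, optics, job
def grab(n):
    f=optics.grab_frame(n)
    np.savez(''+n+'.npz',**{k:np.array(v) for k,v in f.items()})
    return f
def pts(f):
    K=np.array(f['intrinsics']);h,w=f['depth'].shape
    D=float(f['k1']);u,v=np.meshgrid(np.arange(w),np.arange(h))
    p=cv2.undistortPoints(np.stack([u,v],-1).reshape(-1,1,2).astype(float),K,np.array([D,0,0,0,0])).reshape(h,w,2)
    d=np.array(f['depth'],float)
    c=np.stack([p[...,0]*d,p[...,1]*d,d,np.ones_like(d)],-1)
    P=(c@np.array(f['world_from_camera']).T)[...,:3]
    P[d==0]=np.nan
    return P
E
python3 - <<'E'
from h import *
s=readout.observe();print({k:np.round(v,3).tolist() for k,v in s.items()})
a=[]
for n in ['scene','side']:
    f=grab(n);cv2.imwrite(f'pics/{n}0.png',f['frame'][...,::-1]);print(n,np.round(f['world_from_camera'],3).tolist(),f['k1'])
E
```

```text
{'clock': 0.0, 'joints': [0.263, 0.502, -0.427, 1.551, 0.221, 1.138, -0.21], 'dq': [0.0, -0.0, 0.001, -0.004, -0.001, -0.001, -0.0], 'joint_efforts': [-0.0, -56.66, -5.816, -27.911, -0.069, 0.031, 0.0], 'eef_pos': [0.649, -0.0, 0.291], 'eef_rot': [-2.22, -2.221, 0.002], 'force': [0.541, -0.468, 0.572], 'moment': [-0.035, 0.015, -0.058], 'finger_force': 0.0, 'gripper_width': 1.0}
scene [[0.659, 0.386, -0.646, 1.337], [0.752, -0.341, 0.564, -0.683], [-0.003, -0.857, -0.515, 0.812], [0.0, 0.0, 0.0, 1.0]] -0.1109247589852534
side [[0.965, -0.186, 0.187, 0.332], [-0.264, -0.65, 0.713, -0.952], [-0.011, -0.737, -0.676, 1.086], [0.0, 0.0, 0.0, 1.0]] -0.1948614105853491
```

View pics/scene0.png

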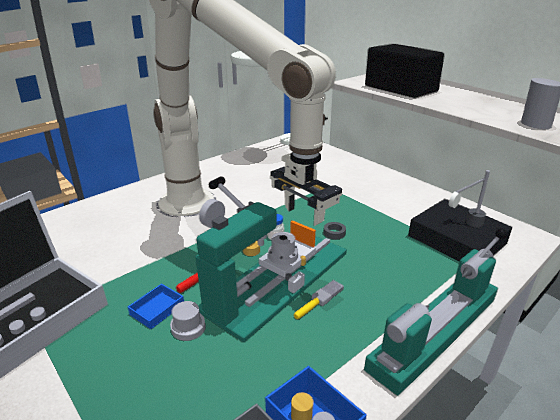

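View pics/side0.png

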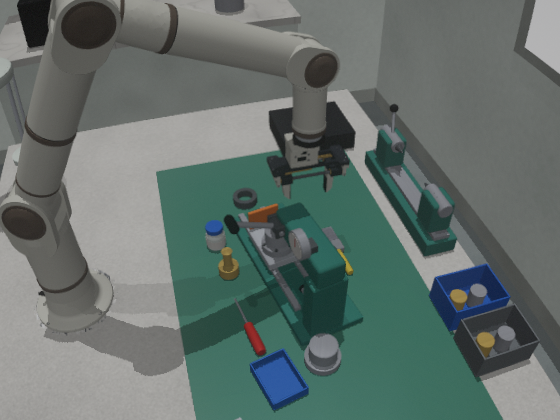

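The scene view shows the teal station with its column at (220,270) and the orange push plate at (303,232). The black handle is at (217,183) there, and at (232,224) in the side view. The loose things stand on both sides of the station. Next I measure them from depth.

```bash
cat > m.py <<'E'
from h import *
for n in ['scene','side']:
    f=dict(np.load(n+'.npz'));P=pts(f);hsv=cv2.cvtColor(f['frame'],cv2.COLOR_RGB2HSV);H,S,V=[hsv[...,i].astype(int) for i in range(3)]
    X,Y,Z=P[...,0],P[...,1],P[...,2]
    near=(X>.35)&(X<.95)&(Y>-.5)&(Y<.35)
    teal=(H>75)&(H<100)&(S>120)&near
    def rect(m,t):
        q=P[m]; 
        if len(q)<8: print(n,t,len(q));return
        r=cv2.minAreaRect((q[:,:2]*1000).astype(np.float32))
        print(n,t,len(q),'rect',np.round(r[0]),np.round(r[1]),round(r[2],1),'mean',np.round(q.mean(0),3),'zmax',q[:,2].max().round(3))
    rect(teal&(abs(Z-.26)<.006),'headtop')
    rect(teal&(abs(Z-.02)<.005),'base')
    rect((H>5)&(H<16)&(S>180)&near&(Z>.05)&(Z<.125),'orange')
    rect((V<50)&near&(Z>.15)&(Z<.32)&(X<.64)&(Y<.1),'handle')
    rect((H>105)&(H<130)&(S>150)&near&(Z<.1)&(Z>.05),'cap')
    rect((H>16)&(H<28)&(S>120)&near&(Z>.02)&(X<.6),'plug')
    rect(((H<5)|(H>174))&(S>150)&near&(Z>.003),'red')
    rect((V<80)&near&(abs(Z-.025)<.006)&(Y>0),'ring')
E
python3 m.py
```

```text
scene headtop 1346 rect [ 596. -142.] [ 68. 289.] 10.4 mean [ 0.61  -0.184  0.261] zmax 0.265
scene base 2989 rect [ 605. -113.] [681. 262.] 84.7 mean [ 0.641 -0.087  0.021] zmax 0.025
scene orange 397 rect [556.  89.] [88. 13.] 10.8 mean [0.56  0.089 0.092] zmax 0.119
scene handle 289 rect [ 518. -113.] [243. 170.] 88.8 mean [ 0.534 -0.072  0.286] zmax 0.318
scene cap 704 rect [703. -89.] [105. 731.] 47.5 mean [ 0.888 -0.268  0.069] zmax 0.085
scene plug 109 rect [512.  -8.] [170. 206.] 4.2 mean [ 0.466 -0.021  0.07 ] zmax 0.323
scene red 202 rect [ 444. -246.] [34. 99.] 22.9 mean [ 0.453 -0.261  0.022] zmax 0.031
scene ring 108 rect [603. 159.] [100. 303.] 23.3 mean [0.567 0.183 0.023] zmax 0.03
side headtop 1651 rect [ 596. -176.] [ 69. 220.] 9.3 mean [ 0.601 -0.183  0.26 ] zmax 0.265
side base 2174 rect [591. -47.] [176. 482.] 10.3 mean [ 0.568 -0.13   0.02 ] zmax 0.025
side orange 32 rect [549.  89.] [79. 10.] 8.7 mean [0.553 0.09  0.112] zmax 0.118
side handle 488 rect [ 555. -165.] [208. 232.] 27.8 mean [ 0.517 -0.126  0.273] zmax 0.318
side cap 643 rect [692. -98.] [123. 735.] 48.4 mean [ 0.758 -0.177  0.07 ] zmax 0.086
side plug 311 rect [425. -18.] [50. 50.] 72.7 mean [ 0.424 -0.021  0.048] zmax 0.092
side red 319 rect [ 442. -250.] [23. 90.] 10.2 mean [ 0.442 -0.254  0.023] zmax 0.03
side ring 242 rect [512. 152.] [305.  71.] 79.8 mean [0.524 0.214 0.024] zmax 0.03
```

```bash
python3 -m crank '[[[0.04,-0.03,0,0,0,-0.09,0],[0.08,-0.06,0,0,0,-0.175,0],[0.12,-0.09,0,0,0,-0.175,0],[0.16,-0.11,0,0,0,-0.175,0],[0.16,-0.11,0.05,0,0,-0.175,0],[0.16,-0.11,0.09,0,0,-0.175,0],[0.16,-0.11,0.13,0,0,-0.175,0],[0.16,-0.11,0.14,0,0,-0.175,0]]]' 20
python3 - <<'E'
from h import *
a=[grab(n)['frame'][...,::-1] for n in ['scene','side']]
cv2.imwrite('pics/a1.png',np.hstack([cv2.resize(a[0][120:340,160:400],(390,360)),cv2.resize(a[1][120:340,160:400],(390,360))]))
E
python3 m.py | grep -E 'orange|base|headtop'
```

```text
clock: 0.9
eef_pos: [0.5368, 0.1589, 0.1478]
eef_rot: [-2.015, -2.404, 0.011]
force: [-0.4, -0.6, -1.3]
gripper_width: 0.354
finger_force: 0.0
scene headtop 1341 rect [583. -76.] [ 71. 423.] 9.9 mean [ 0.609 -0.183  0.261] zmax 0.265
scene base 2962 rect [590. -20.] [180. 536.] 9.8 mean [ 0.642 -0.086  0.021] zmax 0.025
scene orange 400 rect [555.  90.] [89. 14.] 8.8 mean [0.56  0.089 0.092] zmax 0.119
side headtop 1655 rect [ 597. -176.] [ 69. 220.] 9.8 mean [ 0.6   -0.183  0.26 ] zmax 0.266
side base 2142 rect [591. -47.] [177. 481.] 10.1 mean [ 0.569 -0.132  0.02 ] zmax 0.025
side orange 19 rect [555.  91.] [74.  7.] 11.0 mean [0.553 0.09  0.104] zmax 0.116
```

View pics/a1.png

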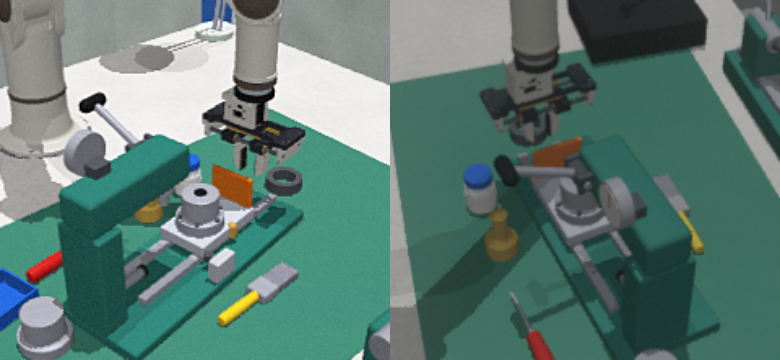

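The gripper is in front of the push plate: fingers at about (255,150) and plate at (232,185) in the left half. I push along tool -x.

```bash
python3 -m crank '[[[-0.01,0,0,0,0,0,0],[-0.02,0,0,0,0,0,0],[-0.03,0,0,0,0,0,0],[-0.04,0,0,0,0,0,0],[-0.05,0,0,0,0,0,0],[-0.056,0,0,0,0,0,0],[-0.063,0,0,0,0,0,0],[-0.07,0,0,0,0,0,0]]]'
python3 -m crank '[[[-0.008,0,0,0,0,0,0],[-0.016,0,0,0,0,0,0],[-0.024,0,0,0,0,0,0],[-0.032,0,0,0,0,0,0],[-0.04,0,0,0,0,0,0],[-0.046,0,0,0,0,0,0],[-0.052,0,0,0,0,0,0],[-0.058,0,0,0,0,0,0]]]'
```

```text
clock: 1.8
eef_pos: [0.5524, 0.0913, 0.1525]
eef_rot: [-2.018, -2.408, -0.002]
force: [-0.0, 2.6, 0.7]
gripper_width: 0.008
finger_force: 1.0
clock: 2.6
eef_pos: [0.5623, 0.0337, 0.1522]
eef_rot: [-2.019, -2.407, -0.0]
force: [-0.2, 3.8, 1.5]
gripper_width: 0.005
finger_force: 2.8
```

```bash
python3 -m crank '[[[-0.004,0,0,0,0,0,0],[-0.008,0,0,0,0,0,0],[-0.012,0,0,0,0,0,0],[-0.015,0,0,0,0,0,0]]]'
python3 -m crank '[[[-0.003,0,0,0,0,0,0],[-0.006,0,0,0,0,0,0],[-0.009,0,0,0,0,0,0],[-0.009,0,0,0,0,0,0]]]'
```

```text
clock: 3.0
eef_pos: [0.5647, 0.0188, 0.1521]
eef_rot: [-2.018, -2.407, 0.001]
force: [-0.3, -0.9, 0.4]
gripper_width: 0.005
finger_force: 0.0
clock: 3.4
eef_pos: [0.5654, 0.013, 0.152]
eef_rot: [-2.015, -2.406, -0.002]
force: [-2.7, 8.0, 1.6]
gripper_width: 0.005
finger_force: 3.7
```

```bash
python3 -m crank '[[[-0.002,0,0,0,0,0,0],[-0.004,0,0,0,0,0,0],[-0.006,0,0,0,0,0,0],[-0.006,0,0,0,0,0,0]]]'
python3 - <<'E'
from h import *
a=grab('scene')['frame'][...,::-1]
cv2.imwrite('pics/a2.png',cv2.resize(a[170:350,180:380],(660,594)))
E
python3 m.py | grep -E 'orange'
```

```text
clock: 3.8
eef_pos: [0.5655, 0.0126, 0.1521]
eef_rot: [-2.007, -2.406, -0.008]
force: [-5.1, 16.5, 2.6]
gripper_width: 0.005
finger_force: 9.3
scene orange 436 rect [573.  -5.] [87. 14.] 9.4 mean [ 0.576 -0.007  0.092] zmax 0.12
side orange 19 rect [555.  91.] [74.  7.] 11.0 mean [0.553 0.09  0.104] zmax 0.116
```

View pics/a2.png

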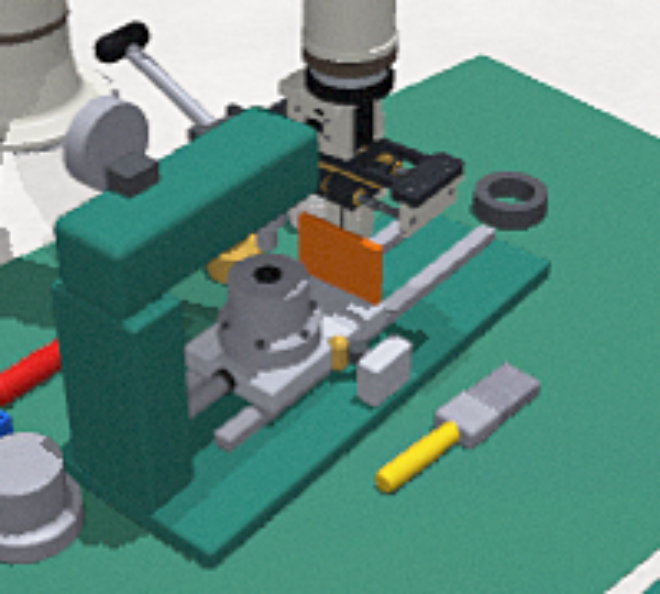

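The carriage is home: the plate moved 97 mm to station y≈94, the brass bump at (340,350) is past the roller block at (385,370), and it stands firm against 16 N. Next I back off, rise, and measure the handle.

```bash
python3 -m crank '[[[0.01,0,0,0,0,0,0],[0.04,0,0,0,0,0,0],[0.08,0,0,0,0,0,0],[0.09,0,-0.04,0,0,0,0],[0.09,0,-0.09,0,0,0,0],[0.09,0,-0.14,0,0,0,0],[0.09,0,-0.19,0,0,0,0],[0.09,0,-0.24,0,0,0,0]]]'
python3 -m crank '[[[0,0,-0.03,0,0,0,0],[0,0,-0.04,0,0,0,0],[0,0,-0.04,0,0,0,0]]]'
python3 - <<'E'
from h import *
grab('scene');grab('side')
o=np.array([.583,-.098]);c,s=np.cos(.173),np.sin(.173);R=np.array([[c,-s],[s,c]])
for n in ['scene','side']:
    f=dict(np.load(n+'.npz'));P=pts(f);V=f['frame'].max(-1)
    d=np.linalg.norm(P-np.array([.431,-.125,.286]),axis=-1)
    m=(V<70)&(d<.06);q=P[m]
    xy=(q[:,:2]-o)@R
    print(n,len(q),'station min',xy.min(0),'max',xy.max(0),'z',q[:,2].min(),q[:,2].max(),'mean',q.mean(0),xy.mean(0))
E
python3 m.py | grep -E 'orange'
```

```text
clock: 4.65
eef_pos: [0.5515, 0.092, 0.3944]
eef_rot: [2.019, 2.405, -0.001]
force: [1.6, 0.6, -0.2]
gripper_width: 0.002
finger_force: 0.0
clock: 4.95
eef_pos: [0.5524, 0.0925, 0.4336]
eef_rot: [2.018, 2.404, 0.002]
force: [-0.6, 1.2, -0.7]
gripper_width: 0.003
finger_force: 0.0
scene 113 station min [-0.15355748 -0.02721551] max [-0.13755406  0.02477301] z 0.28047748848659493 0.3016862656628172 mean [ 0.44187003 -0.12847921  0.29282049] [-0.14426993 -0.00573036]
side 185 station min [-0.16376699 -0.02931132] max [-0.13618351  0.02286864] z 0.2747132660635808 0.3014316769942732 mean [ 0.43245246 -0.13042118  0.29376417] [-0.15388121 -0.00602222]
scene orange 432 rect [572.  -5.] [88. 14.] 10.0 mean [ 0.576 -0.007  0.092] zmax 0.121
side orange 30 rect [553. -10.] [54.  7.] 7.0 mean [ 0.546 -0.01   0.089] zmax 0.117
```

```bash
python3 -m crank '[[[0,-0.03,0,0,0,0.14,0],[0,-0.06,0,0,0,0.28,0],[0,-0.09,0,0,0,0.42,0],[-0.02,-0.12,0,0,0,0.56,0],[-0.05,-0.155,0,0,0,0.70,0],[-0.08,-0.155,0,0,0,0.84,0],[-0.11,-0.155,0,0,0,0.98,0],[-0.14,-0.155,0,0,0,1.12,0]]]'
python3 -c "
from h import *
s=readout.observe();print(s['joints'])
from scipy.spatial.transform import Rotation as R
M=R.from_rotvec(s['eef_rot']).as_matrix();print(M.round(2))
d=np.array([.4336,-.126,.40])-s['eef_pos'];print(M.T@d)"
```

```text
clock: 5.85
eef_pos: [0.4224, -0.0732, 0.4302]
eef_rot: [-2.991, -0.957, 0.005]
force: [0.9, 0.4, -0.3]
gripper_width: 0.005
finger_force: 0.0
[ 0.47499766 -0.04193741 -0.35146081  1.87555736 -0.01485949  1.30881725
 -0.82353581]
[[ 0.81  0.58 -0.  ]
 [ 0.58 -0.81  0.  ]
 [-0.   -0.   -1.  ]]
[-0.02147497  0.04956506  0.0301904 ]
```

```bash
python3 -m crank '[[[-0.007,0.015,0,0,0,0.13,0],[-0.014,0.03,0,0,0,0.26,0],[-0.0215,0.05,0,0,0,0.39,0],[-0.0215,0.05,0.01,0,0,0.45,0],[-0.0215,0.05,0.02,0,0,0.45,0],[-0.0215,0.05,0.02,0,0,0.45,0]]]'
python3 - <<'E'
from h import *
from scipy.spatial.transform import Rotation as R
s=readout.observe();M=R.from_rotvec(s['eef_rot']).as_matrix();print(M.round(3),M.T@(np.array([.4336,-.126,.40])-s['eef_pos']),s['joints'])
a=[grab(n)['frame'][...,::-1] for n in ['scene','side']]
cv2.imwrite('pics/a3.png',np.hstack([cv2.resize(a[0][100:260,160:320],(390,390)),cv2.resize(a[1][140:300,160:320],(390,390))]))
E
```

```text
clock: 6.45
eef_pos: [0.434, -0.1244, 0.4091]
eef_rot: [-3.127, -0.279, 0.009]
force: [0.6, 0.9, 0.6]
gripper_width: 0.007
finger_force: 0.0
[[ 0.984  0.177 -0.006]
 [ 0.177 -0.984  0.002]
 [-0.005 -0.003 -1.   ]] [-0.00059545  0.00152858  0.00911553] [ 0.52571016  0.01860548 -0.30854579  1.86554332  0.00511808  1.26434206
 -1.17721708]
```

View pics/a3.png

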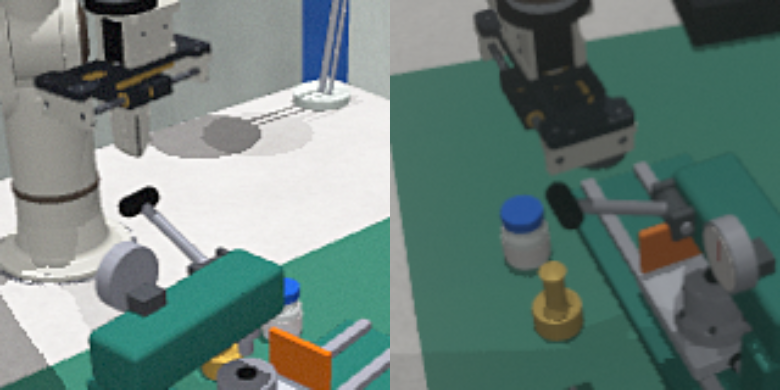

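The closed fingertips hang right above the black handle (fingers at (130,135), handle at (140,203) in the left half). I go down to touch it.

```bash
python3 -m crank '[[[0,0.001,0.015,0,0,0,0],[0,0.001,0.03,0,0,0,0],[0,0.001,0.036,0,0,0,0],[0,0.001,0.04,0,0,0,0],[0,0.001,0.044,0,0,0,0],[0,0.001,0.048,0,0,0,0],[0,0.001,0.048,0,0,0,0]]]'
```

```text
clock: 7.25
eef_pos: [0.4356, -0.1258, 0.364]
eef_rot: [-3.129, -0.276, 0.0]
force: [-0.1, 0.2, -0.5]
gripper_width: 0.001
finger_force: 0.0
```

```bash
python3 -m crank '[[[-0.002,0,0.004,0,0,0,0],[-0.003,0,0.008,0,0,0,0],[-0.004,0,0.012,0,0,0,0],[-0.006,0,0.016,0,0,0,0],[-0.007,0,0.02,0,0,0,0],[-0.008,0,0.025,0,0,0,0],[-0.008,0,0.025,0,0,0,0]]]'
```

```text
clock: 7.95
eef_pos: [0.4264, -0.1278, 0.3391]
eef_rot: [3.129, 0.275, -0.004]
force: [-5.4, 0.4, 6.4]
gripper_width: 0.005
finger_force: 3.4
```

```bash
python3 - <<'E'
from h import *
a=[grab(n)['frame'][...,::-1] for n in ['scene','side']]
cv2.imwrite('pics/a4.png',np.hstack([cv2.resize(a[0][120:240,160:280],(390,390)),cv2.resize(a[1][160:280,180:300],(390,390))]))
E
```

```text
(no output)
```

View pics/a4.png

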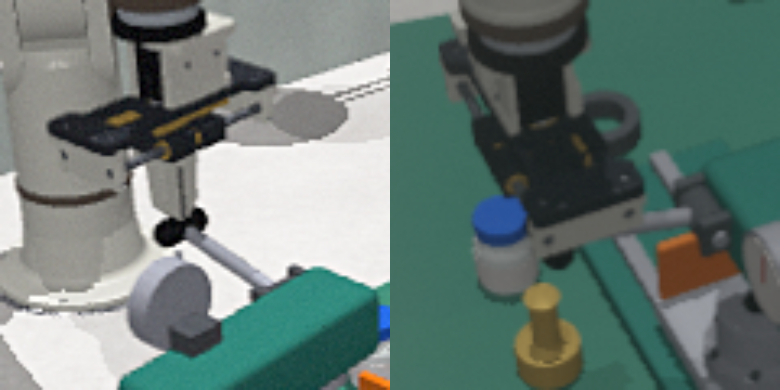

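The fingertips rest on the middle of the handle at (180,215) and the lever has started down. I carry on along the arc.

```bash
python3 -m crank '[[[-0.001,0,0.005,0,0,0,0],[-0.002,0,0.01,0,0,0,0],[-0.003,0,0.015,0,0,0,0],[-0.003,0,0.02,0,0,0,0],[-0.003,0,0.026,0,0,0,0],[-0.002,0,0.032,0,0,0,0],[-0.001,0,0.038,0,0,0,0],[0,0,0.044,0,0,0,0]]]'
```

```text
clock: 8.85
eef_pos: [0.4267, -0.128, 0.2954]
eef_rot: [3.129, 0.275, -0.003]
force: [-4.2, -0.8, 5.4]
gripper_width: 0.007
finger_force: 3.2
```

```bash
python3 -m crank '[[[0.001,0,0.005,0,0,0,0],[0.002,0,0.01,0,0,0,0],[0.003,0,0.015,0,0,0,0],[0.005,0,0.02,0,0,0,0],[0.007,0,0.025,0,0,0,0],[0.009,0,0.03,0,0,0,0],[0.011,0,0.035,0,0,0,0],[0.013,0,0.039,0,0,0,0]]]'
```

```text
clock: 9.65
eef_pos: [0.4392, -0.1258, 0.2562]
eef_rot: [3.129, 0.274, -0.005]
force: [-6.3, -0.9, 7.2]
gripper_width: 0.004
finger_force: 4.2
```

```bash
python3 -m crank '[[[0.001,0,0.003,0,0,0,0],[0.002,0,0.006,0,0,0,0],[0.002,0,0.009,0,0,0,0],[0.002,0,0.009,0,0,0,0]]]'
```

```text
clock: 10.05
eef_pos: [0.4413, -0.1255, 0.2512]
eef_rot: [3.128, 0.274, -0.005]
force: [-19.2, 1.9, 44.0]
gripper_width: 0.007
finger_force: 21.9
```

The lever is hard on its lower stop (44 N, tip at 185 mm). I ease it up slowly.

```bash
python3 -m crank '[[[0,0,-0.003,0,0,0,0],[-0.002,0,-0.006,0,0,0,0],[-0.004,0,-0.01,0,0,0,0],[-0.006,0,-0.014,0,0,0,0],[-0.008,0,-0.018,0,0,0,0],[-0.009,0,-0.022,0,0,0,0],[-0.011,0,-0.026,0,0,0,0],[-0.012,0,-0.03,0,0,0,0]]]'
python3 -m crank '[[[-0.001,0,-0.004,0,0,0,0],[-0.002,0,-0.008,0,0,0,0],[-0.003,0,-0.012,0,0,0,0],[-0.003,0,-0.016,0,0,0,0],[-0.003,0,-0.02,0,0,0,0],[-0.003,0,-0.024,0,0,0,0],[-0.003,0,-0.028,0,0,0,0],[-0.003,0,-0.032,0,0,0,0]]]'
```

```text
clock: 10.85
eef_pos: [0.432, -0.127, 0.2789]
eef_rot: [3.128, 0.276, 0.006]
force: [0.1, 1.3, 7.4]
gripper_width: 0.003
finger_force: 3.6
clock: 11.65
eef_pos: [0.4301, -0.1273, 0.3112]
eef_rot: [3.128, 0.276, 0.01]
force: [3.9, 0.2, 4.5]
gripper_width: 0.005
finger_force: 2.7
```

```bash
python3 -m crank '[[[0,0,-0.004,0,0,0,0],[0.001,0,-0.008,0,0,0,0],[0.001,0,-0.012,0,0,0,0],[0.002,0,-0.016,0,0,0,0],[0.003,0,-0.02,0,0,0,0],[0.004,0,-0.024,0,0,0,0],[0.005,0,-0.028,0,0,0,0],[0.006,0,-0.032,0,0,0,0]]]'
python3 -m crank '[[[0.001,0,-0.003,0,0,0,0],[0.002,0,-0.006,0,0,0,0],[0.003,0,-0.009,0,0,0,0],[0.004,0,-0.012,0,0,0,0],[0.005,0,-0.015,0,0,0,0],[0.006,0,-0.018,0,0,0,0],[0.006,0,-0.021,0,0,0,0],[0.006,0,-0.024,0,0,0,0]]]'
```

```text
clock: 12.45
eef_pos: [0.4337, -0.1263, 0.3415]
eef_rot: [-3.129, -0.276, 0.0]
force: [3.3, 0.3, 4.5]
gripper_width: 0.001
finger_force: 1.9
clock: 13.25
eef_pos: [0.4388, -0.1251, 0.3649]
eef_rot: [-3.129, -0.276, 0.003]
force: [1.0, -0.3, -0.2]
gripper_width: 0.004
finger_force: 0.0
```

Contact is off (force ≈ 0 at the rest height). I rise clear and check.

```bash
python3 -m crank '[[[0,0,-0.004,0,0,0,0],[0,0,-0.02,0,0,0,0],[0,0,-0.05,0,0,0,0],[0,0,-0.08,0,0,0,0],[0,0,-0.1,0,0,0,0],[0,0,-0.1,0,0,0,0],[0,0,-0.1,0,0,0,0],[0,0,-0.1,0,0,0,0]]]'
python3 - <<'E'
from h import *
a=[grab(n)['frame'][...,::-1] for n in ['scene','side']]
cv2.imwrite('pics/a5.png',np.hstack([cv2.resize(a[0][120:340,130:370],(390,360)),cv2.resize(a[1][180:400,160:400],(390,360))]))
o=np.array([.583,-.098]);c,s=np.cos(.173),np.sin(.173);R=np.array([[c,-s],[s,c]])
for n in ['scene','side']:
    f=dict(np.load(n+'.npz'));P=pts(f);V=f['frame'].max(-1)
    q=P[(V<70)&(np.linalg.norm(P-np.array([.431,-.125,.286]),axis=-1)<.06)]
    xy=(q[:,:2]-o)@R;print(n,len(q),xy.min(0),xy.max(0),q[:,2].min(),q[:,2].max(),q.mean(0))
E
python3 m.py | grep -E 'orange|red|plug'
```

```text
clock: 14.05
eef_pos: [0.4387, -0.1251, 0.4637]
eef_rot: [-3.128, -0.275, 0.005]
force: [-0.5, 0.7, -0.3]
gripper_width: 0.006
finger_force: 0.0
scene 115 [-0.15697575 -0.02793316] [-0.13820933  0.02342624] 0.28073306565751777 0.300211860968685 [ 0.44190553 -0.12782638  0.29270296]
side 189 [-0.16363028 -0.02790162] [-0.13547594  0.02479676] 0.27388698254228205 0.3011399898806242 [ 0.43271565 -0.13045843  0.29370096]
scene orange 431 rect [592. -32.] [ 80. 112.] 35.4 mean [ 0.576 -0.007  0.092] zmax 0.123
scene plug 164 rect [ 464. -103.] [149. 194.] 51.4 mean [ 0.455 -0.087  0.298] zmax 0.571
scene red 210 rect [ 474. -180.] [205. 140.] 46.1 mean [ 0.453 -0.256  0.038] zmax 0.578
side orange 10 rect [550.  -9.] [50.  4.] 13.1 mean [ 0.542 -0.01   0.099] zmax 0.121
side plug 296 rect [425. -17.] [49. 50.] 85.0 mean [ 0.424 -0.021  0.047] zmax 0.092
side red 305 rect [ 441. -250.] [23. 90.] 8.8 mean [ 0.441 -0.255  0.023] zmax 0.031
```

View pics/a5.png

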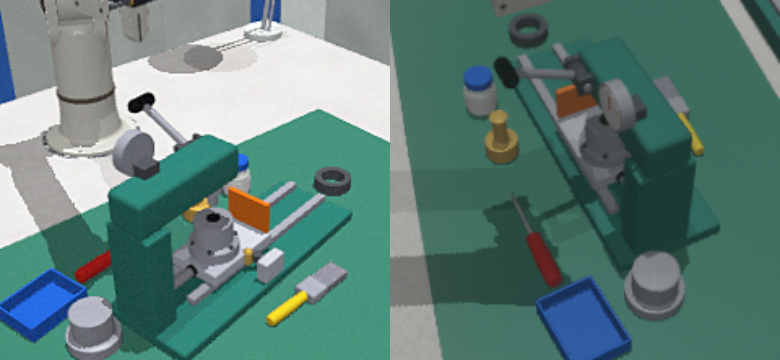

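The lever handle is back at its rest height at (142,103), the plate at (248,208) is still home, the loose things are in place, and the arm is clear.

```bash
python3 -c "
from workcell import job
print(job.close_job())"
```

```text
the job is handed in; nothing more can be done
None
```

The job is handed in, with no verdict shown: the carriage is home past the detent, the lever was pressed to its stop and eased back to rest over about 3 s, and I saw none of the loose things moved.

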